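Hold a glued shell tile down with the spring presser

TASK

A shell tile has just been glued on a turned disc and must be pressed while the glue takes. Draw the spring presser out of its wooden stand, pass its stem down through the guide eye of the jig that holds the tiled disc (the other jig has a bare disc), and press its foot gently on the middle of the tile, upright, with the sprung plunger pushed about half way in, never hard. Finish still gripping the presser and pressing the tile like that, and leave the other things on the bench where they are.

Things in the scene. Friction and masses are not known exactly. Their poses are not given: they have to be found in the camera images.
- presser: the spring presser, a loose round hand tool, 0.09 kg, upright in the stand at the start: dark-wood handle 22 mm across, 50 mm tall; below it a steel stem 10 mm across, 55 mm long, and out of that a thin sprung plunger. Origin on the axis at the shoulder between handle and stem, z up the axis: handle 0 to +50 mm, stem 0 to -55 mm, foot of the plunger at -69 mm when out
- plunger (a joint): how far the plunger is pushed into the stem, m: 0 fully out, 0.014 fully in. A spring drives it out: it takes 1.4 N to start, 3.9 N at half way (0.007), 6.3 N at the end, where it stops hard. It stays readable while the tool is held.
- foot (a point): lowest point of the plunger's rounded steel foot (8 mm across), on the axis of the presser
- stand: the wooden tool stand, fixed: light-wood block 56 x 56 mm, 75 mm tall on a foot 84 x 76 mm, with an upright 13 mm hole right through its middle; the presser's shoulder rests on the block's top, its stem hangs in the hole, its handle stands free above. Origin on the bench under the middle of the hole
- tile_jig: the jig with the tiled disc, fixed: wooden base 98 x 76 x 12 mm, on it a turned disc 52 mm across, 18 mm thick, with a shell tile on its middle. A steel post 45 mm behind the middle (+x), 82 mm high, carries an arm with a round guide eye over the tile's middle: 22 mm outside, hole 14 mm, from 68 to 78 mm above the bench. Origin on the bench under the disc's middle
- tile_jig_guide (a point): centre of the guide eye's mouth (upper face, 78 mm above the bench) on the jig with the tiled disc
- tile_spot (a point): middle of the upper face of the tile in the jig, 36 mm above the bench, straight below the middle of the guide eye
- bare_jig: the other jig, the same in every way except that its disc is bare (no tile); fixed. Not used. (Left of the jigs and the stand a tall lamp is fixed on the bench, over 0.4 m high, about x 0.42 to 0.63, y 0.22 to 0.42: go round its front)
- tile: the coconut-shell tile glued on the disc of the tiled jig, about 26 x 26 x 5 mm, fixed; origin at the centre of its underside
- spool: bystander: wooden thread spool, 38 mm across, 42 mm tall, loose, standing among the jigs; origin at its underside
- loose_tile: bystander: a single shell tile about 28 x 28 x 6 mm lying loose on the bench among the jigs; origin at its underside
- tape: bystander: roll of masking tape 90 mm across, 20 mm high, loose, behind the jigs; origin at its underside
- block: bystander: sanding block 90 x 52 x 26 mm, loose, behind the jigs; origin at its underside
- tin: bystander: open lacquer tin 77 mm across, 68 mm tall, loose, behind the jigs; origin at its underside

How it is judged (in metres and radians):
On the way, in this order (a step that is already met when the one before it is completed fails the run):
1. the presser has been drawn out upwards, its foot above the top of the stand (z of foot in the frame of stand above 0.08 m and contact force between the fingers and presser above 1 N), for 0.1 s.
2. the foot has passed down through the guide eye of the tiled jig (horizontal distance between foot and tile_jig_guide below 0.006 m and z of foot in the frame of tile_jig_guide below -0.012 m and height (world z) of presser above 0.075 m), for 0.1 s.
At the end, for the whole second after the job is handed in: The presser, gripped by the fingers (over 3 N) and still, stands through the guide eye within 0.1 rad of upright with its handle at least 4 mm clear above the eye; its foot is on the tile within 6 mm of the middle, pressing with 1.2 to 9 N, with the plunger 3 to 11.5 mm in (of 14) (contact force between presser and tile between 1.2 and 9 N and value of joint plunger between 0.003 and 0.0115 m and horizontal distance between foot and tile_spot below 0.006 m and z of foot in the frame of tile_spot below 0.004 m and angle between presser's own z axis and vertical below 0.1 rad and z of presser in the frame of tile_jig_guide above 0.004 m and contact force between the fingers and presser above 3 N and linear speed of presser below 0.02 m/s); the arm keeps its last pose, push and grip.
It fails at once if the tile is pressed hard (over 18 N) (contact force between presser and tile above 18 N).
It fails at once if another loose thing on the bench (thread spool, loose shell tile, tape roll, sanding block, tin) is moved over 20 mm (distance of any of spool, loose_tile, tape, block, tin from where it was at the start of the episode above 0.02 m).
It also fails if it takes over 51 s, if anything falls off the work surface, if the arm or the gripper's body presses on something with over 40 N, if the wrist force passes 120 N, or if a joint passes its speed limit or range.

ROBOT

A 7-joint arm with a two-finger parallel gripper is mounted at the origin on a cart in front of the work surface, level with it; the furniture and walls round the work are solid. World frame = base frame: x ahead of the robot, y to its left, z up, the work surface at z = 0. Lengths are in mm, angles in rad, forces in N, time in s.
With the tool pointing down it reaches from about 425 to 875 mm from the base axis. Payload 8.4 kg.
Tool frame: the origin (TCP) lies on the mounting face of the last link; the fingertips stand 173 mm ahead of it and the grasp point (between the pads) lies 155 mm ahead of it (r.tcp_to_tips is the distance from the TCP to the fingertips, in mm); z points along the fingers, y is the direction in which the jaws open and shut (so a half turn about z gives the same grasp; the last joint's range is limited). The gripper opens to 85 mm and grips with 20 to 120 N. Pads are 22 mm wide; open, the fingers measure 114 mm over their backs; the gripper's body (76 mm by 85 mm) begins 54 mm behind the grasp point. The pads swing forward as they close: fully open they stand 13 mm farther back than shut.
Start: joints at [-1.447, 0.333, 0.04, 1.465, -0.013, 1.343, -0.059], TCP at [143.631, 633.911, 404.708] pointing down, gripper open.
Joint ranges: [-2.58, 2.58], [-0.38, 2.09], [-1.3, 1.39], [0.25, 2.4], [-1.5, 4.64], [0.08, 2.09], [-2.65, 2.65]. Speed limits (rad/s): [2.22, 2.22, 2.79, 2.79, 3.14, 3.14, 3.14].

INTERFACE

Orientations are given as a 3x3 rotation matrix whose columns are the frame's x, y, z axes.
In Python, from rig import r gives the robot as it stands.
- The arm moves only by the tool carry_out, never from a script. Its arguments are lists of equal length, an entry for each row: "slide": the shift along the tool's x, y, z in units of 40 mm (1.0 is 40 mm), a list of three; "dr": the turn, a rotation vector about the tool's x, y, z in rad, a list of three. A call has 1 to 5 rows; each row is the pose to reach, as a shift and turn from the pose commanded when the call began, along the tool's axes at that moment; what a row does not reach only later rows make up. A row lasts 1/12 s, in which the tool goes at most 41.7 mm and 7.16 degrees, less where a joint would pass 70% of its speed; a pose out of reach is approached as far as the arm can. A call with a gripper value outside its range is refused whole. "gripper" is the finger opening in mm, from 0 to 85.4, set as the call begins (left out, the last holds). The fingers move at their own pace and stop on an object; "force" is the grip in N (left out, the last holds). Time passes only in rows, so rows that repeat a pose let the fingers close. It gives the time, the measured TCP pose, the force and the opening at its end, in the units of the state.
- r.get_obs(): the state, without advancing time (a new reading comes with each control period).
- r.grab_frame(name): name is "side" or "top" or "wrist"; returns the picture (480x640x3 uint8, blue, green, red); there is no depth.
- r.camera_model(name): a dict with "fovy" (degrees; the focal length in pixels is half the picture's height over the tangent of half this angle, whatever the lens; pixels are square), "cx", "cy" (the principal point, pixels), "view" (4x4, takes a point from world to camera coordinates); the wrist camera has in their place "mount" (4x4, takes a point from camera to tool coordinates, whose origin is the TCP and whose axes are the flange's). Camera axes: x right, y down, z forward; pixel columns grow to the right and rows downward; lengths in mm; the calibration is good to about 2 mm. A picture is of the moment at which its call begins: read the wrist's pose just before it. camera_model takes no time and is no camera call.
- r.finish_job(): hands the job in, once; it reports no verdict.
The state is a dict: "clock": time; "qpos": joint angles; "joint_velocities": joint speeds; "joint_torque": joint torques, N m; "tool_pos": TCP position; "eef_rot": TCP orientation; "wrist_force": force on the tool from outside, world axes, zero at the start; "ft_torque": the same for the moment, N m; "opening": finger opening in mm.
Only numpy, scipy, OpenCV 4.12 (cv2) and the standard library are available. Lean on these libraries where they do the work, as an engineer would, in place of code of your own. Each camera call takes 0.05 s, during which the arm holds its last target. There are 200 camera calls.

## Working session

There is one attempt and no reset: what is moved stays moved. The work goes in short steps, Python scripts to look and compute and a tool call to move; the robot and the scene stay as the last step left them, time stands still between calls to the robot, and variables do not carry over. Pictures are saved under pics/ and viewed, about 8 in all and at most 12, crops included, and the job is handed in when it is done.

Besides the shell and the picture viewer there is one more tool, called after "Call:" as a command line: name --argument value ..., lists and objects as JSON in quotes. carry_out: Moves the arm, as the interface text tells. Its arguments: {"type":"object","properties":{"slide":{"type":"array","items":{"type":"array","items":{"type":"number"}}},"dr":{"type":"array","items":{"type":"array","items":{"type":"number"}}},"gripper":{"type":"number"},"force":{"type":"number"}},"required":["slide","dr"]}

```bash
mkdir -p pics; ls; cat > h.py <<'E'
import numpy as np, cv2
from rig import r
def ray(name,u,v,obs=None):
    m=r.camera_model(name); f=240/np.tan(np.radians(m["fovy"])/2)
    d=np.array([(u-m["cx"])/f,(v-m["cy"])/f,1.])
    if "view" in m: T=np.linalg.inv(np.array(m["view"]))
    else:
        o=obs or r.get_obs(); B=np.eye(4); B[:3,:3]=o["eef_rot"]; B[:3,3]=o["tool_pos"]; T=B@np.array(m["mount"])
    return T[:3,3],T[:3,:3]@d
def at(name,u,v,z,obs=None):
    p,d=ray(name,u,v,obs); return p+d*(z-p[2])/d[2]
def proj(name,P,obs=None):
    m=r.camera_model(name); f=240/np.tan(np.radians(m["fovy"])/2)
    if "view" in m: V=np.array(m["view"])
    else:
        o=obs or r.get_obs(); B=np.eye(4); B[:3,:3]=o["eef_rot"]; B[:3,3]=o["tool_pos"]; V=np.linalg.inv(B@np.array(m["mount"]))
    c=V@np.append(P,1); return np.array([m["cx"]+f*c[0]/c[2],m["cy"]+f*c[1]/c[2]])
E
python3 - <<'E'
from h import *
o=r.get_obs(); print({k:np.round(v,3).tolist() for k,v in o.items()})
for n in ("top","side","wrist"):
    print(n,r.camera_model(n)); cv2.imwrite(f"pics/{n}0.png",r.grab_frame(n))
E
```

```text
pics
{'clock': 0.0, 'qpos': [-1.447, 0.334, 0.04, 1.466, -0.013, 1.343, -0.058], 'joint_velocities': [0.0, 0.001, -0.001, 0.001, -0.001, 0.001, -0.0], 'joint_torque': [0.0, -65.856, 1.365, -40.557, 0.017, 0.013, 0.0], 'tool_pos': [143.578, 633.772, 403.812], 'eef_rot': [[-0.975, 0.221, -0.0], [0.221, 0.975, -0.002], [-0.0, -0.002, -1.0]], 'wrist_force': [-0.033, -0.18, -0.025], 'ft_torque': [0.026, 0.002, -0.01], 'opening': 85.393}
top {'fovy': 55.378728087103134, 'cx': 317.64455598562927, 'cy': 237.9184513302886, 'view': array([[-1.44622918e-02, -9.99892296e-01, -2.49787195e-03,
        -7.33501654e+01],
       [-9.92285988e-01,  1.46597965e-02, -1.23099993e-01,
         5.73643183e+02],
       [ 1.23123353e-01,  6.98295315e-04, -9.92391129e-01,
         9.04337816e+02],
       [ 0.00000000e+00,  0.00000000e+00,  0.00000000e+00,
         1.00000000e+00]])}
side {'fovy': 50.09591794238951, 'cx': 320.79410649272035, 'cy': 239.10480066483285, 'view': array([[ 8.54074118e-01, -5.19884216e-01,  1.66674326e-02,
        -5.12605709e+02],
       [-2.79294415e-01, -4.85390543e-01, -8.28486965e-01,
         1.99848518e+02],
       [ 4.38807510e-01,  7.02934153e-01, -5.59760257e-01,
         7.48861639e+02],
       [ 0.00000000e+00,  0.00000000e+00,  0.00000000e+00,
         1.00000000e+00]])}
wrist {'fovy': 68.90317015318723, 'cx': 325.4155888260715, 'cy': 244.5060447851907, 'mount': array([[ 5.55369774e-04, -9.63928922e-01, -2.66159210e-01,
         6.83191368e+01],
       [ 9.99999457e-01,  7.69963071e-04, -7.01911466e-04,
         3.37110189e-01],
       [ 8.81525525e-04, -2.66158675e-01,  9.63928826e-01,
         3.07088929e+01],
       [ 0.00000000e+00,  0.00000000e+00,  0.00000000e+00,
         1.00000000e+00]])}
```

View pics/top0.png

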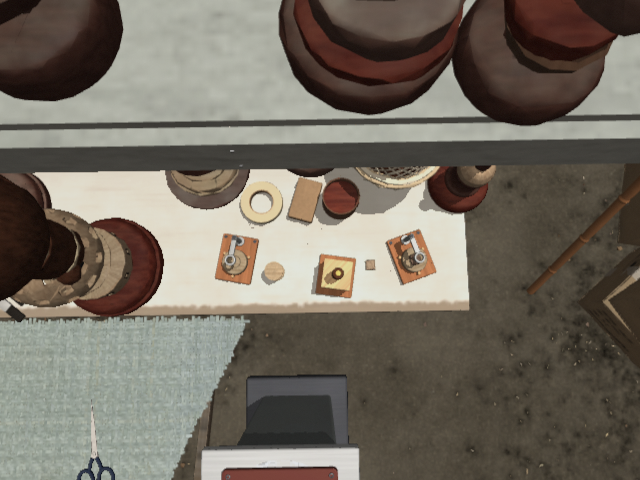

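View pics/side0.png

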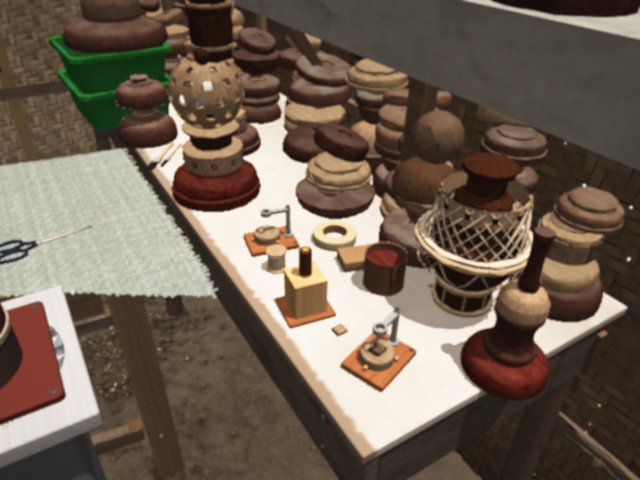

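The side view shows the stand with the presser at about (305,265), and the two jigs at about (378,355) and (270,238). The right one seems to have the tile. I'll crop to confirm.

```bash
python3 - <<'E'
from h import *
t=cv2.imread("pics/top0.png"); s=cv2.imread("pics/side0.png")
z=lambda im,u,v,w,h,k:cv2.resize(im[v:v+h,u:u+w],None,fx=k,fy=k,interpolation=cv2.INTER_CUBIC)
a=z(t,205,225,65,66,4);b=z(t,305,245,65,66,4);c=z(t,380,225,65,66,4)
d=z(s,235,200,65,66,4);e=z(s,275,235,65,98,4)[:264*1+128];f=z(s,340,300,80,90,4)
row1=np.hstack([a,b,c])
H=300; row2=np.hstack([cv2.resize(x,(260,H)) for x in (d,e,f)])
cv2.imwrite("pics/crop.png",np.vstack([row1,row2]))
# first estimates
print("handle top->", at("top",338,272,125), "jigs eye", at("top",229,259,78),at("top",408,257,78))
E
```

```text
handle top-> [ 497.65174318 -118.32524527  125.        ] jigs eye [528.34182266  91.72642213  78.        ] [ 527.1323955  -257.35837036   78.        ]
```

View pics/crop.png

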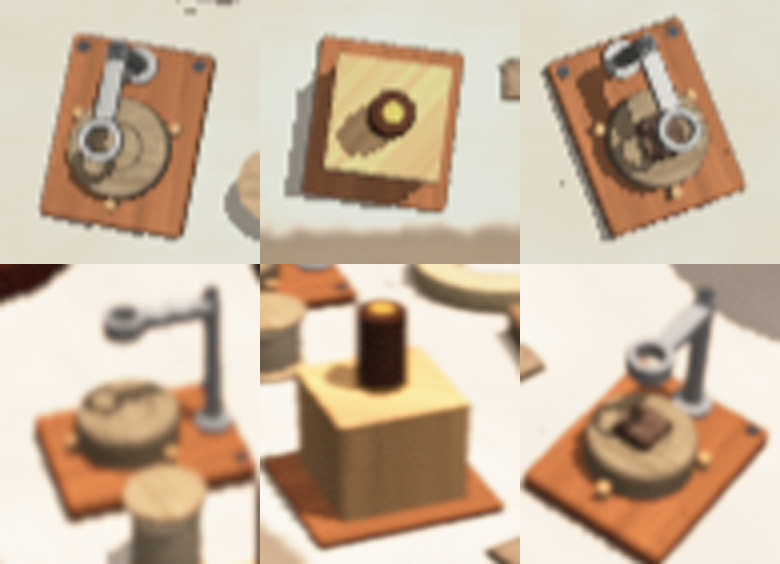

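The right jig carries the tile (dark square under its eye at top-view (420,257)); the left disc is bare. Next I triangulate the points, and start the arm round the front of the lamp.

```bash
cat >> h.py <<'E'
def tri(rays):
    A=np.zeros((3,3));b=np.zeros(3)
    for p,d in rays:
        d=d/np.linalg.norm(d);M=np.eye(3)-np.outer(d,d);A+=M;b+=M@p
    X=np.linalg.solve(A,b); return X,[float(np.linalg.norm(np.cross(X-p,d/np.linalg.norm(d)))) for p,d in rays]
E
python3 - <<'E'
from h import *
print("handle",tri([ray("top",338.2,273.2),ray("side",305.7,250.7)]),at("top",338.2,273.2,125))
print("eye",tri([ray("top",420,257.5),ray("side",379.4,327.9)]),at("top",420,257.5,78))
E
```

```text
handle (array([ 496.31005766, -119.1691914 ,  121.44742074]), [0.7927745141161121, 0.7927745141160605]) [ 495.44301912 -118.64909317  125.        ]
eye (array([ 526.16482655, -281.56229805,   74.30993583]), [0.07693471729624572, 0.07693471729630764]) [ 525.81289276 -280.69767568   78.        ]
```

Call:
carry_out --slide '[[-3.6, -3.9, 0], [-3.6, -3.9, 0], [-3.6, -3.9, 0], [-3.6, -3.9, 0], [-3.6, -3.9, 0]]' --dr '[[0, 0, -0.223], [0, 0, -0.223], [0, 0, -0.223], [0, 0, -0.223], [0, 0, -0.223]]'

```text
clock: 0.57
tool_pos: [248.3, 451.4, 404.4]
eef_rot: [[-1.0, -0.0, -0.0], [-0.0, 1.0, -0.0], [0.0, -0.0, -1.0]]
wrist_force: [1.3, 0.2, 0.4]
opening: 85.4
```

Call:
carry_out --slide '[[-0.7, -0.9, 0], [-1.3, -1.8, 0], [-1.9, -2.6, 0], [-2.1, -3.5, 0], [-2.2, -4.4, 0]]' --dr '[[0, 0, 0], [0, 0, 0], [0, 0, 0], [0, 0, 0], [0, 0, 0]]'

```text
clock: 0.98
tool_pos: [337.1, 274.8, 404.4]
eef_rot: [[-1.0, 0.002, -0.0], [0.002, 1.0, -0.0], [0.0, -0.0, -1.0]]
wrist_force: [0.5, -1.0, 0.3]
opening: 85.4
```

Call:
carry_out --slide '[[-0.4, -0.9, 0], [-0.9, -1.7, 0], [-1.5, -2.4, 0], [-2.1, -3.2, 0], [-2.6, -4.0, 0]]' --dr '[[0, 0, 0], [0, 0, 0], [0, 0, 0], [0, 0, 0], [0, 0, 0]]'

```text
clock: 1.4
tool_pos: [440.5, 115.5, 404.9]
eef_rot: [[-1.0, -0.0, 0.001], [-0.0, 1.0, 0.0], [-0.001, 0.0, -1.0]]
wrist_force: [1.0, 0.5, -0.3]
opening: 85.6
```

Call:
carry_out --slide '[[-0.3, -1.0, 0], [-0.5, -2.0, 0], [-0.7, -3.0, 0], [-0.9, -4.0, 0], [-1.0, -5.0, 0]]' --dr '[[0, 0, 0], [0, 0, 0], [0, 0, 0], [0, 0, 0], [0, 0, 0]]'

```text
clock: 1.82
tool_pos: [479.7, -84.7, 404.9]
eef_rot: [[-1.0, -0.0, 0.001], [-0.0, 1.0, 0.0], [-0.001, 0.0, -1.0]]
wrist_force: [0.7, 0.5, -0.7]
opening: 85.5
```

Call:
carry_out --slide '[[-0.4, -0.85, 0.5], [-0.4, -0.85, 0.5], [-0.4, -0.85, 0.5]]' --dr '[[0, 0, 0], [0, 0, 0], [0, 0, 0]]'

```text
clock: 2.07
tool_pos: [495.5, -118.3, 383.5]
eef_rot: [[-1.0, 0.004, -0.003], [0.004, 1.0, -0.002], [0.003, -0.002, -1.0]]
wrist_force: [-0.1, 0.1, 1.1]
opening: 85.3
```

```bash
python3 - <<'E'
from h import *
o=r.get_obs(); np.save("o1.npy",o,allow_pickle=True)
cv2.imwrite("pics/w1.png",r.grab_frame("wrist")); print(o["tool_pos"],proj("wrist",[496,-119,125],o))
E
```

```text
[ 495.48558063 -118.31865491  383.51788984] [324.57093063 253.82783476]
```

View pics/w1.png

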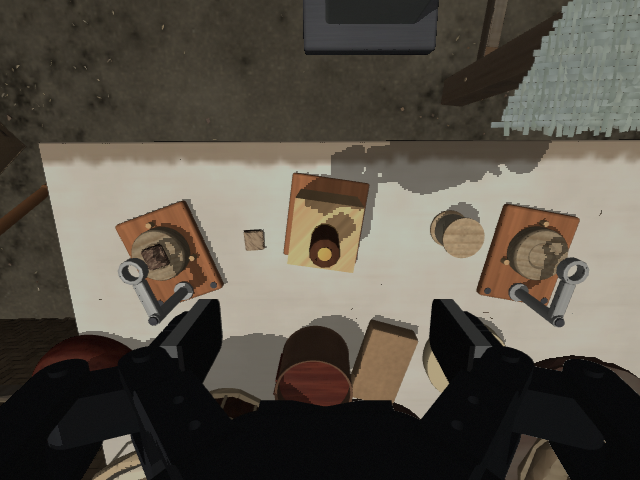

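The wrist picture shows the handle's brass top at (324,255), against a predicted (324.6,253.8), so it agrees. The tiled jig's eye is at (131,271). I descend onto the handle, with TCP z near 260.

```bash
python3 - <<'E'
from h import *
o=np.load("o1.npy",allow_pickle=True).item()
im=cv2.imread("pics/w1.png")
print("handle",at("wrist",324,255,125,o)); print("eye",at("wrist",131,271,78,o)); print(np.round(o["eef_rot"],4).tolist())
# brass centre
hs=cv2.cvtColor(im,cv2.COLOR_BGR2HSV)[243:268,310:338]
m=((hs[...,0]>12)&(hs[...,0]<32)&(hs[...,2]>120)).astype(np.uint8)
n,l,s,c=cv2.connectedComponentsWithStats(m); print([(s[i].tolist(),(c[i]+[310,243]).round(1)) for i in range(1,n)])
E
```

```text
handle [ 496.83266245 -119.39230781  125.        ]
eye [ 524.69654036 -280.65374007   78.        ]
[[-1.0, 0.004, -0.0027], [0.004, 1.0, -0.0019], [0.0027, -0.0019, -1.0]]
[([8, 5, 14, 13, 146], array([324.1, 253.9])), ([0, 16, 11, 9, 43], array([313. , 264.7])), ([15, 18, 13, 7, 35], array([333.3, 265.5]))]
```

Call:
carry_out --slide '[[0, 0, 1.0], [0, 0, 2.0], [0, 0, 2.5], [0, 0, 2.5]]' --dr '[[0, 0, 0], [0, 0, 0], [0, 0, 0], [0, 0, 0]]'

```text
clock: 2.45
tool_pos: [494.1, -114.4, 281.2]
eef_rot: [[-1.0, -0.003, -0.006], [-0.003, 1.0, 0.001], [0.006, 0.001, -1.0]]
wrist_force: [-0.9, 1.2, 0.3]
opening: 85.2
```

Call:
carry_out --slide '[[-0.02, 0, 0.55], [-0.02, 0, 0.55], [-0.02, 0, 0.55]]' --dr '[[0, 0, 0], [0, 0, 0], [0, 0, 0]]'

```text
clock: 2.7
tool_pos: [496.8, -115.8, 263.8]
eef_rot: [[-1.0, -0.001, -0.0], [-0.001, 1.0, 0.0], [0.0, 0.0, -1.0]]
wrist_force: [0.8, -1.2, -0.2]
opening: 85.2
```

Call:
carry_out --slide '[[0, 0, 0], [0, 0, 0]]' --dr '[[0, 0, 0], [0, 0, 0]]'

```text
clock: 2.87
tool_pos: [497.1, -116.4, 264.4]
eef_rot: [[-1.0, -0.001, 0.002], [-0.001, 1.0, 0.001], [-0.002, 0.001, -1.0]]
wrist_force: [-0.2, 0.3, -0.3]
opening: 85.8
```

Call:
carry_out --slide '[[0.02, -0.07, 0.1], [0.02, -0.07, 0.1], [0.02, -0.07, 0.1]]' --dr '[[0, 0, 0], [0, 0, 0], [0, 0, 0]]'

```text
clock: 3.12
tool_pos: [495.6, -119.6, 258.9]
eef_rot: [[-1.0, 0.0, 0.0], [0.0, 1.0, 0.0], [-0.0, 0.0, -1.0]]
wrist_force: [-0.1, 0.1, -0.9]
opening: 85.3
```

Call:
carry_out --slide '[[0, 0, 0], [0, 0, 0], [0, 0, 0], [0, 0, 0], [0, 0, 0]]' --dr '[[0, 0, 0], [0, 0, 0], [0, 0, 0], [0, 0, 0], [0, 0, 0]]' --gripper 15 --force 35

```text
clock: 3.53
tool_pos: [495.7, -119.4, 258.7]
eef_rot: [[-1.0, -0.0, -0.0], [-0.0, 1.0, -0.0], [0.0, -0.0, -1.0]]
wrist_force: [0.0, 0.3, -0.5]
opening: 25.7
```

Call:
carry_out --slide '[[0, 0, 0], [0, 0, 0], [0, 0, 0], [0, 0, 0], [0, 0, 0]]' --dr '[[0, 0, 0], [0, 0, 0], [0, 0, 0], [0, 0, 0], [0, 0, 0]]'

```text
clock: 3.95
tool_pos: [495.8, -119.4, 258.8]
eef_rot: [[-1.0, -0.0, 0.0], [-0.0, 1.0, 0.0], [-0.0, 0.0, -1.0]]
wrist_force: [-0.9, 0.7, 3.3]
opening: 21.2
```

Gripped at about 22 mm. I draw it straight up.

Call:
carry_out --slide '[[0, 0, -0.4], [0, 0, -0.8], [0, 0, -1.2], [0, 0, -1.6], [0, 0, -2.0]]' --dr '[[0, 0, 0], [0, 0, 0], [0, 0, 0], [0, 0, 0], [0, 0, 0]]'

```text
clock: 4.37
tool_pos: [495.5, -119.4, 339.2]
eef_rot: [[-1.0, -0.0, -0.0], [-0.0, 1.0, -0.0], [0.0, -0.0, -1.0]]
wrist_force: [-0.2, -0.0, -1.6]
opening: 20.9
```

Call:
carry_out --slide '[[0, 0, -0.15], [0, 0, -0.3], [0, 0, -0.4], [0, 0, -0.4], [0, 0, -0.4]]' --dr '[[0, 0, 0], [0, 0, 0], [0, 0, 0], [0, 0, 0], [0, 0, 0]]'

```text
clock: 4.78
tool_pos: [495.6, -119.3, 354.2]
eef_rot: [[-1.0, -0.0, -0.001], [-0.0, 1.0, -0.0], [0.001, -0.0, -1.0]]
wrist_force: [-0.3, -0.1, -1.1]
opening: 20.8
```

Call:
carry_out --slide '[[-0.15, -0.8, 0], [-0.3, -1.6, 0], [-0.45, -2.4, 0], [-0.6, -3.2, 0], [-0.72, -4.02, 0]]' --dr '[[0, 0, 0], [0, 0, 0], [0, 0, 0], [0, 0, 0], [0, 0, 0]]'

```text
clock: 5.2
tool_pos: [524.9, -281.1, 353.6]
eef_rot: [[-1.0, -0.001, -0.001], [-0.001, 1.0, 0.0], [0.001, 0.0, -1.0]]
wrist_force: [0.1, 0.5, -0.7]
opening: 21.0
```

Call:
carry_out --slide '[[0, 0, 0], [0, 0, 0], [0, 0, 0], [0, 0, 0], [0, 0, 0]]' --dr '[[0, 0, 0], [0, 0, 0], [0, 0, 0], [0, 0, 0], [0, 0, 0]]'

```text
clock: 5.62
tool_pos: [524.9, -278.7, 354.5]
eef_rot: [[-1.0, -0.002, -0.0], [-0.002, 1.0, 0.001], [0.0, 0.001, -1.0]]
wrist_force: [-0.3, 1.1, -0.9]
opening: 20.8
```

```bash
python3 - <<'E'
from h import *
o=r.get_obs(); np.save("o2.npy",o,allow_pickle=True)
w=r.grab_frame("wrist"); s=r.grab_frame("side"); t=r.grab_frame("top")
for n,i in zip("wst",(w,s,t)): cv2.imwrite(f"pics/{n}2.png",i)
z=lambda im,u,v,a,b,k:cv2.resize(im[v:v+b,u:u+a],None,fx=k,fy=k,interpolation=cv2.INTER_CUBIC)
p=proj("wrist",[525,-281,78],o); q=proj("side",[525,-281,78]); print(o["tool_pos"],p,q)
cu,cv_=int(p[0])-65,int(p[1])-75; du,dv=int(q[0])-65,int(q[1])-105
print("wrist crop at",cu,cv_,"x3; side crop at",du,dv,"x3, shifted 390")
cv2.imwrite("pics/c2.png",np.hstack([z(w,cu,cv_,130,150,3),z(s,du,dv,130,150,3)]))
E
```

```text
[ 524.91940633 -278.70630079  354.4785451 ] [321.43057883 245.19269311] [378.66698845 326.07807449]
wrist crop at 256 170 x3; side crop at 313 221 x3, shifted 390
```

View pics/c2.png

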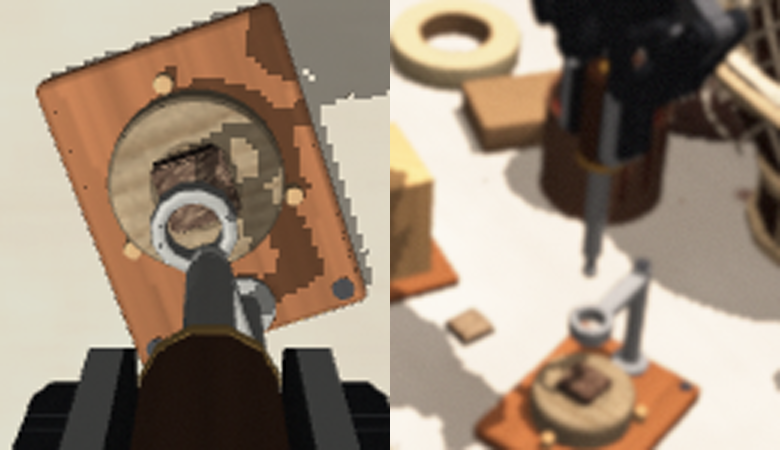

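```bash
python3 - <<'E'
from h import *
o=np.load("o2.npy",allow_pickle=True).item()
T=o["tool_pos"]
for h in (0,-30,-55,-69):
    P=[T[0],T[1],T[2]-183.8+h]; print(h,((proj("wrist",P,o)-[256,170])*3).round(1),((proj("side",P)-[313,221])*3).round(1)+[390,0])
print("eye wrist",at("wrist",256+194/3,170+224/3,78,o),"side",at("side",313+(588-390)/3,221+324/3,78))
print(tri([ray("wrist",256+194/3,170+224/3,o),ray("side",313+(588-390)/3,221+324/3)]))
E
python3 - <<'E'
import cv2,numpy as np
w=cv2.imread("pics/w2.png")[215:290,290:360]; s=cv2.imread("pics/s2.png")[265:345,350:410]
cv2.imwrite("pics/c3.png",np.hstack([cv2.resize(w,(420,450),interpolation=cv2.INTER_CUBIC),cv2.resize(s,(338,450),interpolation=cv2.INTER_CUBIC)]))
E
```

```text
0 [204.5 382.3] [600.3 159.9]
-30 [205.  315.7] [594.8 211.7]
-55 [205.3 273.6] [590.4 253. ]
-69 [205.5 253.9] [588.  275.5]
eye wrist [ 524.60367299 -281.55675664   78.        ] side [ 521.83244773 -286.04770649   78.        ]
(array([ 526.00160391, -281.54317485,   72.2742206 ]), [0.19814791922752562, 0.19814791922745717])
```

View pics/c3.png

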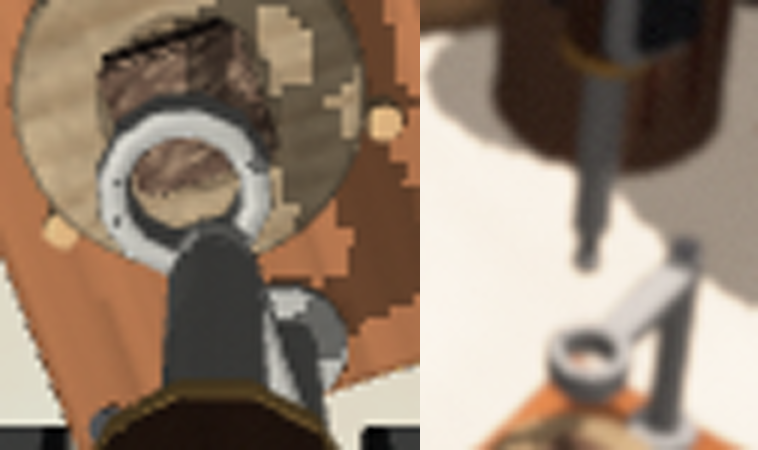

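The foot is where the kinematics predict, at (325,253) in the wrist view and (379.3,312.6) in the side view. The eye centre is about 3.5 mm further toward -y. I move over it, with the foot just above the mouth, and look again.

Call:
carry_out --slide '[[-0.03, -0.08, 0.2], [-0.03, -0.08, 0.4], [-0.03, -0.08, 0.43], [-0.03, -0.08, 0.43], [-0.03, -0.08, 0.43]]' --dr '[[0, 0, 0], [0, 0, 0], [0, 0, 0], [0, 0, 0], [0, 0, 0]]'

```text
clock: 6.18
tool_pos: [525.7, -283.4, 337.3]
eef_rot: [[-1.0, -0.0, -0.001], [-0.0, 1.0, 0.0], [0.001, 0.0, -1.0]]
wrist_force: [-1.0, -0.7, -0.5]
opening: 21.0
```

Call:
carry_out --slide '[[0, 0, 0], [0, 0, 0], [0, 0, 0], [0, 0, 0], [0, 0, 0]]' --dr '[[0, 0, 0], [0, 0, 0], [0, 0, 0], [0, 0, 0], [0, 0, 0]]'

```text
clock: 6.6
tool_pos: [525.8, -283.4, 337.7]
eef_rot: [[-1.0, -0.0, 0.0], [-0.0, 1.0, -0.0], [-0.0, -0.0, -1.0]]
wrist_force: [-0.2, 0.3, -0.2]
opening: 21.2
```

```bash
cat > look.py <<'E'
import sys
from h import *
n=sys.argv[1]
o=r.get_obs(); np.save(f"o{n}.npy",o,allow_pickle=True)
w=r.grab_frame("wrist"); s=r.grab_frame("side")
cv2.imwrite(f"pics/w{n}.png",w); cv2.imwrite(f"pics/s{n}.png",s)
z=lambda im,u,v,a,b,k:cv2.resize(im[v:v+b,u:u+a],None,fx=k,fy=k,interpolation=cv2.INTER_CUBIC)
cv2.imwrite(f"pics/c{n}.png",np.hstack([z(w,290,215,70,75,6),z(s,350,280,60,75,6)]))
T=o["tool_pos"]; print(T.round(1),o["wrist_force"].round(2),o["opening"])
for h in (0,-55,-69):
    P=[T[0],T[1],T[2]-183.8+h]; print(h,((proj("wrist",P,o)-[290,215])*6).round(1),((proj("side",P)-[350,280])*6).round(1)+[420,0])
E
python3 look.py 4
```

```text
[ 525.8 -283.4  337.7] [-0.21  0.29 -0.25] 21.15526767251941
0 [207.  493.8] [627.8  34.6]
-55 [208.7 276.6] [607.7 216.4]
-69 [209.  237.1] [602.8 260.2]
```

View pics/c4.png

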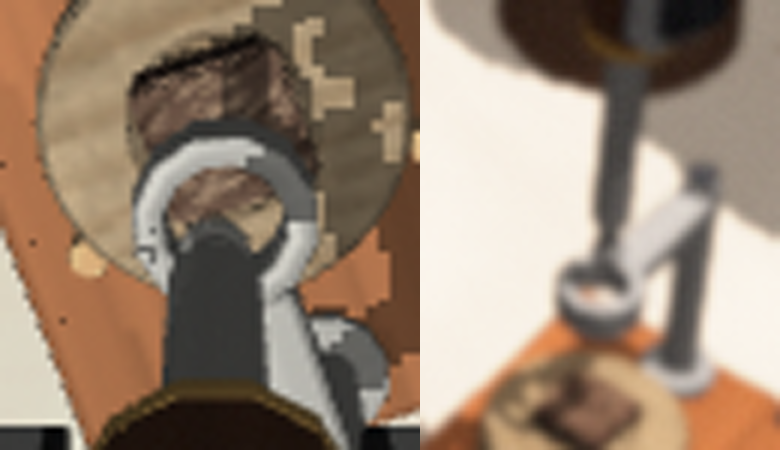

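The foot sits about 1.7 mm too far toward -y: ring centre at u≈225 and foot at u≈212 in the 6x crop. In x it lines up. I correct, then descend gently while watching the force.

Call:
carry_out --slide '[[0, 0.045, 0], [0, 0.045, 0], [0, 0.045, 0], [0, 0.045, 0]]' --dr '[[0, 0, 0], [0, 0, 0], [0, 0, 0], [0, 0, 0]]'

```text
clock: 7.03
tool_pos: [525.8, -281.5, 337.6]
eef_rot: [[-1.0, -0.0, 0.0], [-0.0, 1.0, -0.0], [-0.0, -0.0, -1.0]]
wrist_force: [0.3, 0.1, -1.0]
opening: 21.3
```

Call:
carry_out --slide '[[0, 0, 0.07], [0, 0, 0.14], [0, 0, 0.21], [0, 0, 0.28], [0, 0, 0.35]]' --dr '[[0, 0, 0], [0, 0, 0], [0, 0, 0], [0, 0, 0], [0, 0, 0]]'

```text
clock: 7.45
tool_pos: [525.7, -281.5, 323.1]
eef_rot: [[-1.0, -0.0, -0.0], [-0.0, 1.0, 0.0], [0.0, 0.0, -1.0]]
wrist_force: [-0.2, -0.8, -1.4]
opening: 21.2
```

```bash
python3 look.py 5
```

```text
[ 525.7 -281.5  323.1] [-0.17 -0.81 -1.41] 21.245944219404898
0 [206.9 494.9] [617.3  79.9]
-55 [208.6 277.7] [597.8 257.4]
-69 [208.9 238.2] [593.1 300.2]
```

View pics/c5.png

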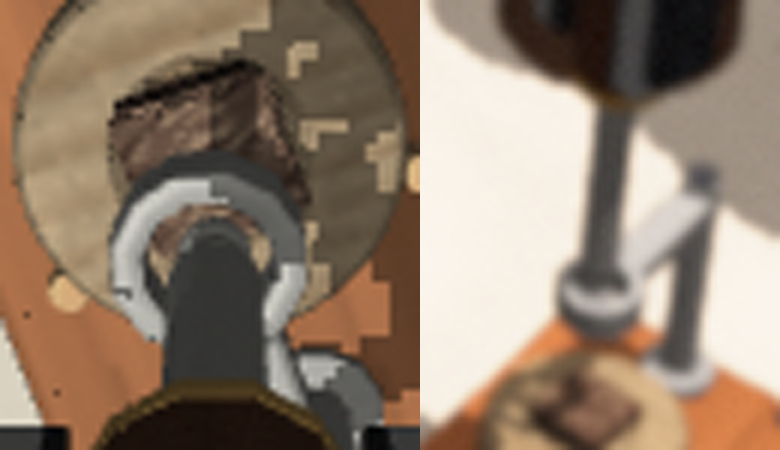

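The stem is in the eye in both views, with no side force. I continue to just above the tile.

Call:
carry_out --slide '[[-0.01, -0.01, 0.15], [-0.01, -0.01, 0.3], [-0.01, -0.01, 0.45], [-0.01, -0.01, 0.6], [-0.01, -0.01, 0.7]]' --dr '[[0, 0, 0], [0, 0, 0], [0, 0, 0], [0, 0, 0], [0, 0, 0]]'

```text
clock: 7.97
tool_pos: [526.0, -281.8, 294.5]
eef_rot: [[-1.0, -0.0, -0.001], [-0.0, 1.0, 0.0], [0.001, 0.0, -1.0]]
wrist_force: [-0.1, 0.4, -1.3]
opening: 20.9
```

Call:
carry_out --slide '[[0, 0, 0], [0, 0, 0], [0, 0, 0]]' --dr '[[0, 0, 0], [0, 0, 0], [0, 0, 0]]'

```text
clock: 8.22
tool_pos: [526.2, -282.1, 295.7]
eef_rot: [[-1.0, -0.0, 0.0], [-0.0, 1.0, -0.0], [-0.0, -0.0, -1.0]]
wrist_force: [0.0, -0.7, -0.4]
opening: 21.0
```

Call:
carry_out --slide '[[0, 0, 0.05], [0, 0, 0.1], [0, 0, 0.15], [0, 0, 0.2], [0, 0, 0.22]]' --dr '[[0, 0, 0], [0, 0, 0], [0, 0, 0], [0, 0, 0], [0, 0, 0]]'

```text
clock: 8.63
tool_pos: [526.2, -282.0, 286.6]
eef_rot: [[-1.0, -0.0, 0.0], [-0.0, 1.0, -0.0], [-0.0, -0.0, -1.0]]
wrist_force: [0.5, 0.4, 0.7]
opening: 21.1
```

Call:
carry_out --slide '[[0, 0, 0.03], [0, 0, 0.06], [0, 0, 0.08], [0, 0, 0.08], [0, 0, 0.08]]' --dr '[[0, 0, 0], [0, 0, 0], [0, 0, 0], [0, 0, 0], [0, 0, 0]]'

```text
clock: 9.05
tool_pos: [526.2, -282.0, 283.7]
eef_rot: [[-1.0, -0.0, 0.0], [-0.0, 1.0, -0.0], [-0.0, -0.0, -1.0]]
wrist_force: [-0.3, 0.2, 1.8]
opening: 21.5
```

Call:
carry_out --slide '[[0, 0, 0.02], [0, 0, 0.04], [0, 0, 0.04], [0, 0, 0.04], [0, 0, 0.04]]' --dr '[[0, 0, 0], [0, 0, 0], [0, 0, 0], [0, 0, 0], [0, 0, 0]]'

```text
clock: 9.47
tool_pos: [526.2, -282.0, 282.0]
eef_rot: [[-1.0, -0.0, 0.0], [-0.0, 1.0, -0.0], [-0.0, -0.0, -1.0]]
wrist_force: [0.6, 0.4, 1.9]
opening: 21.1
```

```bash
python3 look.py 6; python3 - <<'E'
from h import *
f=[];z=[]
for i in range(14):
    r.grab_frame("side"); o=r.get_obs(); f.append(o["wrist_force"]); z.append(o["tool_pos"])
print(np.mean(f,0).round(2),np.std(f,0).round(2),np.mean(z,0).round(2),np.std(z,0).round(2),o["clock"])
E
```

```text
[ 526.2 -282.   282. ] [0.6  0.4  1.88] 21.07944787818662
0 [207.2 493.9] [605.5 214.3]
-55 [208.9 276.6] [587.1 381. ]
-69 [209.2 237.2] [582.7 421.3]
[ 0.29 -0.21  2.69] [0.58 0.45 0.47] [ 526.14 -282.    281.97] [0.02 0.01 0.03] 10.2667
```

View pics/c6.png

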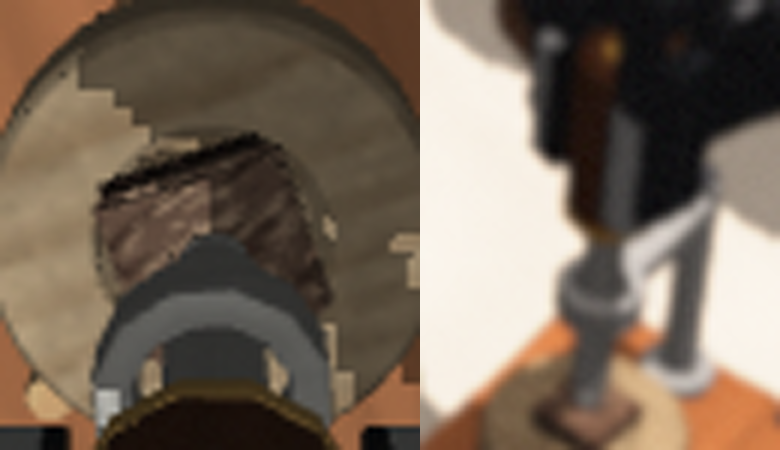

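The stem is centred in the eye and the foot is on the tile's middle. The collar is where predicted, so the tool has not slipped in the grip. Net push is about 3.6 N, so I hand in.

```bash
python3 -c "
from rig import r
print(r.finish_job())"
```

```text
the job is handed in; nothing more can be done
None
```

I drew the presser out of the stand and passed its stem through the eye of the tiled jig, the right-hand one. I then pressed the foot on the tile and handed the job in at about 10.3 s, still gripping the presser. `finish_job` gave no verdict, so the result is not confirmed.

**Last checks before handing in:**
- **Push:** the wrist force was about 2.7 N. With a presser-weight offset of about −0.9 N, that makes roughly 3.6 N on the tile.
- **Plunger:** the geometry puts it about 6.8 mm in, and the force suggests about 6.3 mm. Half way is 7 mm.
- **Position:** the stem was within about 0.5 mm of the eye's centre in y, and the foot was on the middle of the tile.
- **Posture and grip:** the tool was upright, the grip opening was 21 mm with no visible slip, and the handle was about 20 mm above the eye. The arm was still, varying by under 0.05 mm.

**What disagreed or was not checked:** The side view put the eye 1–2 mm off from where the wrist view did. I trusted the wrist view, and the stem went through with no side force I could measure. I did not re-measure the spool, loose tile, tape, block or tin after the moves, but nothing in the path or the forces suggested I touched them.

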